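# Clamp the tube block and show the tube to the inspection camera

## Task

Turn the vice's crank clockwise (seen from above) until the sliding jaw clamps the drilled tube block firmly against the fixed jaw. Then draw the capped test tube up out of the block and hold it midway between the inspection camera and its light panel, cap uppermost, the tube's window point centred in front of the lens and the tube parallel to the two slanted ribs on the panel, touching neither camera nor panel. Finish while holding the tube still in the air there, the block still clamped, the glassware round about left alone.

Things in the scene. Friction and masses are not known exactly. Their poses are not given: they have to be found in the camera images.
- vise: grey bench vice, fixed to the worktop, 240 long, 130 wide over its foot. Origin on the worktop; its x axis is the direction in which the sliding jaw closes. Bed top 30 mm up. Fixed jaw: face at x = +60 mm, jaw tops 70 mm up, jaws 90 wide. The gearbox with the crank stands at the -x end, shaft vertical at x = -110 mm.
- jaw: the vice's sliding jaw, steel-faced, 90 wide, 40 high; origin in the middle of the lower edge of its clamping face; it slides along the vice's x, driven by the crank
- crank (a joint): crank angle in rad; 0 to 2.6, grows as it turns clockwise seen from above. Starts between 0 and 0.5. The sliding jaw follows it by 12 mm per rad; the 50 mm thick block is clamped at about 2.1 (a little more when tight), where the crank becomes hard to turn. Turning takes about 5 N at the knob, firm clamping about 12 N. It has friction and stays where it is left, keeping the block clamped.
- crank_knob (a point): point to grip on the crank's upright black handle, a cylinder 18 mm in diameter and 38 high that spins freely about its own axis (a hand need not turn with it); the point is on its axis, 21 mm above its foot and 17 mm below its top, about 106 mm above the worktop. It runs on a level circle of radius 60 mm about the crank axis.
- crank_axis (a point): point on the crank's vertical axis at the height of crank_knob
- tube_block: aluminium block 50 (x) x 84 (y) x 60 high, loose on the vice bed between the jaws, x axis along the vice's x within 0.06 rad; three wells in a row along y, 18 mm wide and 50 deep. Origin at the centre of its underside. 0.45 kg or so. The tube stands in the middle well.
- tube: white-capped glass-clear test tube 202 long, 16 in diameter; cap 27 in diameter from 170 to 202 mm above the bottom. Origin at the centre of its bottom end, z axis along it toward the cap. It stands with its bottom end 10 mm above the block's underside, and must rise 50 mm to leave the well. About 28 g.
- tube_cap (a point): point on the tube's axis in the middle of its cap, 186 mm from the bottom end: where to grip it
- tube_window (a point): the window point to be shown: on the tube's axis 60 mm from its bottom end
- station: inspection station, fixed: dark foot 130 x 290, light panel 122 wide (x) standing at -y (face 85 mm from the middle, top 182 mm up), grey camera on a post at +y looking along -y (lens front 93 mm from the middle, body top 153 mm up). Origin on the worktop under the presenting point.
- sight: the two slanted black ribs on the light panel (68 mm long, 32 mm apart); this frame's origin is the presenting point in the air, on the lens axis midway between lens and panel, 130 mm above the worktop; its z axis is parallel to the ribs, leaning 30 degrees from vertical toward the station's -x (the robot's side); its y axis points from the panel to the lens. The tube is held with its axis along this z axis, cap at the +z end.
- flask: bystander: small conical flask 64 x 64 x 114; origin under its centre
- reagent: bystander: stoppered reagent bottle 46 x 46 x 89; origin under its centre
- beaker: bystander: upturned beaker 81 x 76 x 94; origin under its centre
- dish: bystander: petri dish 95 x 95 x 16; origin under its centre

How it is judged (in metres and radians):
On the way, in this order (a step that is already met when the one before it is completed fails the run):
1. the block is clamped between the jaws with the tube still in its well (contact force between jaw and tube_block above 6 N and x of tube_block in the frame of vise above 0.033 m and z of tube in the frame of tube_block below 0.03 m), for 0.3 s.
2. the tube is clear of the block, the block still clamped (z of tube in the frame of tube_block above 0.06 m and contact force between jaw and tube_block above 4 N and contact force between the fingers and tube above 1 N), for 0.1 s.
At the end, for the whole second after the job is handed in: Fingers hold the tube at rest (under 20 mm/s), clear of station and block: window point within 20 mm of the presenting point, axis within 8 degrees of the ribs, cap up. The block rests on the vice bed against the fixed jaw, clamped by the sliding jaw with over 4 N (contact force between the fingers and tube above 1 N and contact force between tube and station below 0.1 N and contact force between tube and tube_block below 0.1 N and distance between tube_window and sight below 0.02 m and angle between the z axis of tube and the z axis of sight, either way round below 0.14 rad and angle between tube's own z axis and vertical below 1 rad and linear speed of tube below 0.02 m/s and contact force between jaw and tube_block above 4 N and x of tube_block in the frame of vise above 0.033 m and z of tube_block in the frame of vise below 0.034 m); the arm keeps its last pose, push and grip.
It fails at once if a bystander is moved more than 20 mm (distance of any of flask, reagent, beaker, dish from where it was at the start of the episode above 0.02 m).
It fails at once if the camera or panel is knocked (over 3 N) (contact force between any of tube, the arm, the fingers and station above 3 N).
It fails at once if the block is lifted off the vice bed (z of tube_block in the frame of vise above 0.045 m).
It also fails if it takes over 58 s, if anything falls off the work surface, if the arm or the gripper's body presses on something with over 40 N, if the wrist force passes 120 N, or if a joint passes its speed limit or range.

## Robot

A 6-joint arm with a two-finger parallel gripper is mounted at the origin on a cart in front of the work surface, level with it; the furniture and walls round the work are solid. World frame = base frame: x ahead of the robot, y to its left, z up, the work surface at z = 0. Lengths are in m, angles in degrees, forces in N, time in s.
With the tool pointing down it reaches from about 0.4 to 0.825 m from the base axis. Payload 7 kg.
Tool frame: the origin (TCP) lies on the centre line of the jaws, within the pads' length; the fingertips stand 25 mm ahead of it and the grasp point (between the pads) lies 6 mm ahead of it; x points along the fingers, z is the direction in which the jaws open and shut, and the axes are right-handed (so a half turn about x gives the same grasp; the last joint's range is limited). The gripper opens to 88 mm and grips with 3 to 60 N. Pads are 19 mm wide; open, the fingers measure 130 mm over their backs; the gripper's body (78 mm by 193 mm) begins 47 mm behind the grasp point.
Start: joints at [85.147, 20.546, 0.682, 0, -70.136, -16.507], TCP at [0.246, 0.629, 0.252] pointing down, gripper open.
Joint ranges: [-176.03, 176.03], [-82.01, 121.73], [-58.28, 71.71], [-173.87, 95.51], [-174.79, -0.11], [-173.66, 173.66]. Speed limits (degrees/s): [136.94, 136.94, 172.46, 180, 180, 180].

## Interface

Orientations are given as [roll, pitch, yaw] about the fixed x, y, z axes, in that order (R = Rz(yaw) Ry(pitch) Rx(roll)).
In Python, from plant import ctrl gives the robot as it stands. The module is installed in compiled form; this text tells all that it offers.
- The arm moves only by the tool send_rows, never from a script. Its argument "deltas" is a list of rows, each an object of numbers: "dx", "dy", "dz": the shift along the tool's x, y, z in mm; "ax", "ay", "az": the turn, a rotation vector about the tool's x, y, z in units of 5 degrees (1.0 is 5 degrees); "fingers": the opening, from 0 (shut) to 1 (fully open). A call has 1 to 12 rows; each row shifts and turns the commanded pose from where the row before left it, along the tool's axes as they then stand; what a row does not reach is not made up. A row lasts 1/8 s, in which the tool goes at most 62.5 mm and 10.7 degrees, less where a joint would pass 70% of its speed; a pose out of reach is approached as far as the arm can. A call with a gripper value outside its range is refused whole. The fingers move at their own pace and stop on an object; the grip force is fixed at half the most. Time passes only in rows, so rows that do not move let the fingers close. It gives the time, the measured TCP pose, the force and the opening at its end, in the units of the state.
- ctrl.get_obs(): the state, without advancing time (a new reading comes with each control period).
- ctrl.snapshot(name): name is "side" or "top" or "wrist"; returns a dict with "image" (420x560x3 uint8, blue, green, red), "fx", "fy", "cx", "cy" (pixels), "k1" (the pictures are not rectified: a ray, as slopes to the right and down, at radius r is drawn at 1 + k1 r^2 times it, then the intrinsics apply), "R" (3x3) and "t" (3): a world point X has camera coordinates R X + t; the wrist camera has in their place "hand_eye" (4x4, takes a point from camera to tool coordinates, whose origin is the TCP and whose axes are the tool frame's). Camera axes: x right, y down, z forward; pixel columns grow to the right and rows downward; lengths in m; the calibration is good to about 2 mm. A picture is of the moment at which its call begins: read the wrist's pose just before it. There is no depth.
- ctrl.close_job(): hands the job in, once; it reports no verdict.
The state is a dict: "clock": time; "joint_pos": joint angles; "qvel": joint speeds; "tau": joint torques, N m; "tool_pos": TCP position; "orientation": TCP orientation; "force": force on the tool from outside, world axes, zero at the start; "moment": the same for the moment, N m; "opening": finger opening in m.
Only numpy, scipy, OpenCV 4.12 (cv2) and the standard library are available. Lean on these libraries where they do the work, as an engineer would, in place of code of your own. Each camera call takes 0.05 s, during which the arm holds its last target.

## Working session

There is one attempt and no reset: what is moved stays moved. The work goes in short steps, Python scripts to look and compute and a tool call to move; the robot and the scene stay as the last step left them, time stands still between calls to the robot, and variables do not carry over. Pictures are saved under pics/ and viewed, and the job is handed in when it is done.

Besides the shell and the picture viewer there is one more tool, called after "Request:" in YAML: its name, and indented under it one key for each argument. send_rows: Moves the arm, as the interface text tells. Its arguments: {"type":"object","properties":{"deltas":{"type":"array","items":{"type":"object","properties":{"dx":{"type":"number"},"dy":{"type":"number"},"dz":{"type":"number"},"ax":{"type":"number"},"ay":{"type":"number"},"az":{"type":"number"},"fingers":{"type":"number"}}}}},"required":["deltas"]}

```bash
mkdir -p pics; ls
python3 - <<'E'
from plant import ctrl
import cv2,numpy as np
o=ctrl.get_obs()
print({k:np.round(v,3) for k,v in o.items()})
for n in ["side","top","wrist"]:
    s=ctrl.snapshot(n); cv2.imwrite(f"pics/{n}0.png",s["image"])
    print(n,{k:np.round(v,4).tolist() for k,v in s.items() if k!="image"})
E
```

```text
pics
{'clock': np.float64(0.0), 'joint_pos': array([ 8.5147e+01,  2.0592e+01,  6.3400e-01, -2.2000e-02, -7.0135e+01,
       -1.6507e+01]), 'qvel': array([ 0.078,  0.013, -0.075, -0.027,  0.109,  0.002]), 'tau': array([-2.0000e-03, -5.8273e+01,  2.9306e+01,  6.9970e+00,  7.0000e-03,
       -0.0000e+00]), 'tool_pos': array([0.246, 0.628, 0.251]), 'orientation': array([   4.029,   89.905, -107.338]), 'force': array([ 0.746, -0.731, -0.178]), 'moment': array([-0.036,  0.014, -0.051]), 'opening': np.float64(0.087)}
side {'fx': 409.6914, 'fy': 409.6914, 'cx': 279.3954, 'cy': 208.3485, 'k1': -0.0703, 'R': [[-0.973, -0.2306, -0.0102], [-0.1434, 0.6385, -0.7562], [0.1808, -0.7343, -0.6543]], 't': [0.565, 0.2188, 1.0466]}
top {'fx': 459.2009, 'fy': 459.2009, 'cx': 278.6301, 'cy': 214.6702, 'k1': -0.0099, 'R': [[0.0039, -0.9998, 0.0182], [-0.9977, -0.0051, -0.067], [0.0671, -0.0179, -0.9976]], 't': [-0.0605, 0.5801, 1.6154]}
wrist {'fx': 328.52, 'fy': 328.52, 'cx': 276.1574, 'cy': 210.3227, 'k1': -0.0013, 'hand_eye': [[-0.0009, -0.2882, 0.9576, -0.1331], [-0.0006, -0.9576, -0.2882, 0.0786], [1.0, -0.0008, 0.0007, -0.0002], [0.0, 0.0, 0.0, 1.0]]}
```

View pics/side0.png

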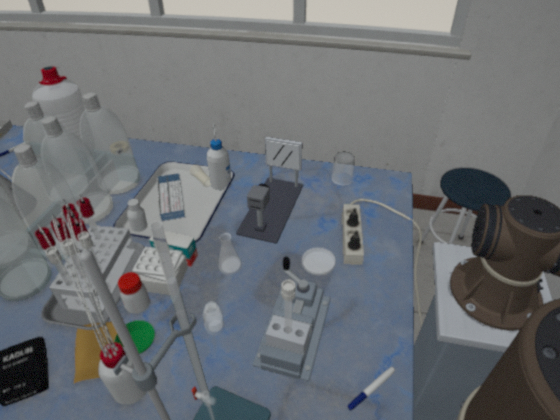

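View pics/top0.png

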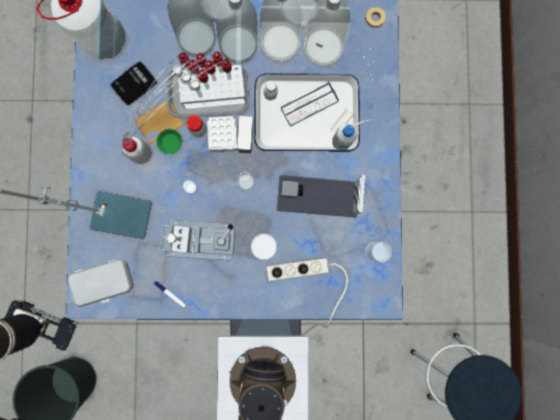

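View pics/wrist0.png

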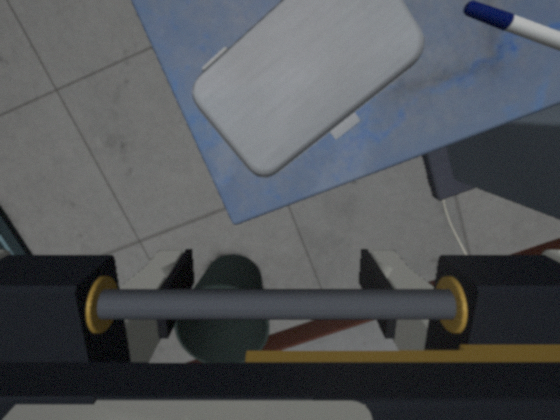

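```bash
cat > h.py <<'E'
import cv2,numpy as np
from plant import ctrl
def und(s,uv):
    uv=np.atleast_2d(np.asarray(uv,float))
    d=np.c_[(uv[:,0]-s["cx"])/s["fx"],(uv[:,1]-s["cy"])/s["fy"]]
    x=d.copy()
    for _ in range(20): x=d/(1+s["k1"]*(x**2).sum(1,keepdims=True))
    return np.c_[x,np.ones(len(x))]
def proj(s,X):
    R,t=pose(s); c=np.atleast_2d(X)@R.T+t; x=c[:,:2]/c[:,2:]
    x=x*(1+s["k1"]*(x**2).sum(1,keepdims=True))
    return x*[s["fx"],s["fy"]]+[s["cx"],s["cy"]]
def pose(s):
    if "R" in s: return np.array(s["R"]),np.array(s["t"])
    T=s["T"]; R=T[:3,:3].T; return R,-R@T[:3,3]
def rays(s,uv):
    R,t=pose(s); return -R.T@t, und(s,uv)@R
def plane(s,uv,z):
    o,d=rays(s,uv); return o+d*((z-o[2])/d[:,2])[:,None]
def tri(ss,uvs):
    A=np.zeros((3,3));b=np.zeros(3)
    for s,uv in zip(ss,uvs):
        o,d=rays(s,uv); d=d[0]/np.linalg.norm(d[0]); P=np.eye(3)-np.outer(d,d); A+=P;b+=P@o
    X=np.linalg.solve(A,b)
    return X,[np.round(proj(s,X)[0]-uv,1) for s,uv in zip(ss,uvs)]
from scipy.spatial.transform import Rotation as Ro
def tcp():
    o=ctrl.get_obs(); T=np.eye(4); T[:3,:3]=Ro.from_euler("xyz",o["orientation"],degrees=True).as_matrix(); T[:3,3]=o["tool_pos"]; return T
def snap(n):
    T=tcp(); s=ctrl.snapshot(n)
    if n=="wrist": s["T"]=T@np.array(s["hand_eye"])
    return s
def crop(s,u0,v0,u1,v1,f,name,grid=0):
    im=cv2.resize(s["image"][v0:v1,u0:u1],None,fx=f,fy=f,interpolation=cv2.INTER_CUBIC)
    cv2.imwrite(name,im)
E
python3 - <<'E'
from h import *
t=snap("top");s=snap("side")
crop(t,150,150,280,275,6,"pics/t1.png");crop(t,270,160,380,230,7,"pics/t2.png")
crop(s,240,230,350,390,4,"pics/s1.png");crop(s,210,120,320,250,5,"pics/s2.png")
E
```

```text
(no output)
```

View pics/t1.png

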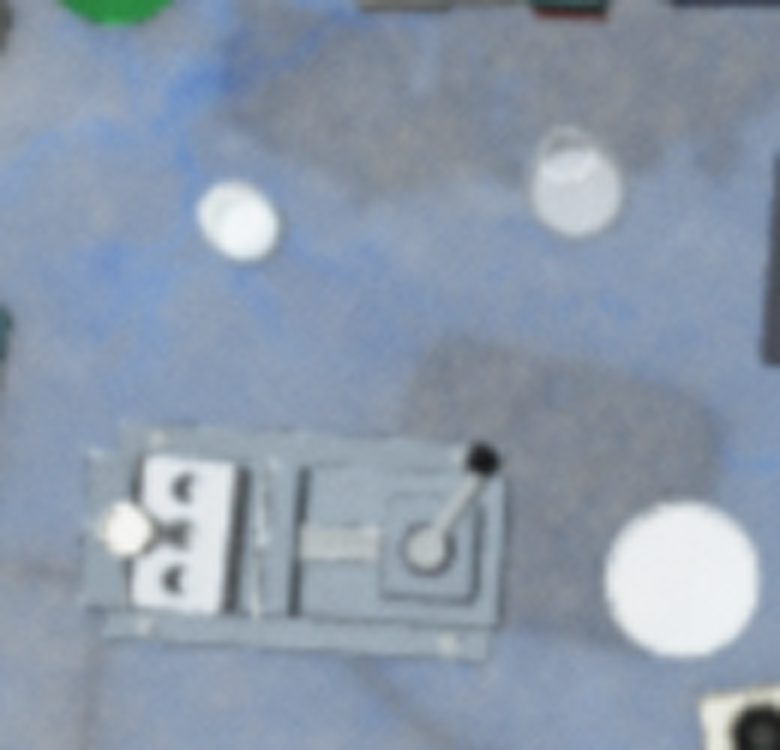

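View pics/s1.png

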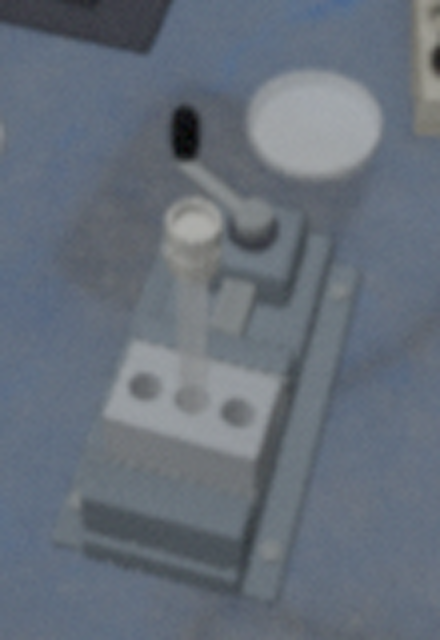

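View pics/t2.png

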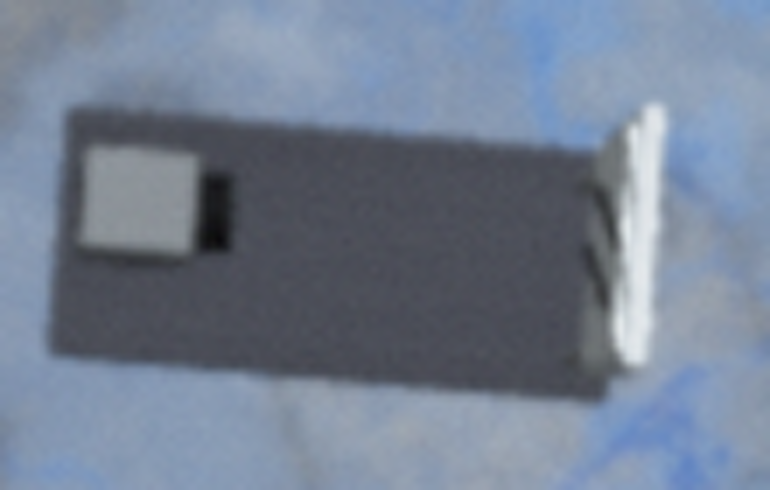

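View pics/s2.png

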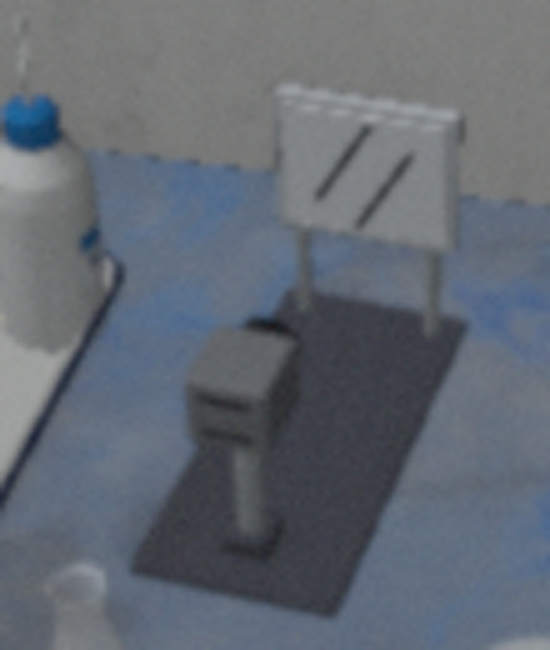

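Run:
```python
from h import *
np.set_printoptions(precision=4,suppress=True)
t=snap("top");s=snap("side")
T=lambda u,v,f=6,a=150,b=150:(u/f+a,v/f+b)
S=lambda u,v,f=4,a=240,b=230:(u/f+a,v/f+b)
print("knob top-plane",plane(t,T(482,460),.123),"tri",tri([t,s],[T(482,460),S(185,113)]), "side plane top",plane(s,S(185,112),.123))
print("hub",tri([t,s],[T(427,548),S(253,212)]))
print("cap",tri([t,s],[T(128,530),S(193,218)]),plane(t,T(128,530),.242))
print("foot",plane(t,[T(105,635),T(490,660),T(505,445),T(125,427)],.01))
print("blocktop",plane(t,[T(148,455),T(240,463),T(222,614),T(133,607)],.09))
print("blocktopS",plane(s,[S(132,343),S(285,378),S(262,462),S(105,412)],.09))
U=lambda u,v:T(u,v,7,270,160)
V=lambda u,v:S(u,v,5,210,120)
print("station foot",plane(t,[U(70,105),U(50,355),U(605,400)],.01))
print("station footS",plane(s,[V(133,572),V(335,615),V(467,325),V(290,292)],.01))
print("panel top", plane(t,[U(655,103),U(632,365)],.182),plane(s,[V(278,92),V(460,112)],.182))
print("cam body top",plane(t,[U(85,147),U(198,155),U(190,255),U(78,247)],.153))
b=[("flask",T(578,200),(S(0,0))),]
print("dish",plane(t,T(682,580),.016),"flask top",plane(t,T(568,142),.114),"flask base", plane(t,T(578,192),0.0), "reagent",plane(t,T(238,222),.06))
```

```text
knob top-plane [[0.5327 0.1044 0.123 ]] tri (array([0.5351, 0.1053, 0.117 ]), [array([-0.1, -0.7]), array([0.9, 0.1])]) side plane top [[0.5364 0.1101 0.123 ]]
hub (array([0.4861, 0.1393, 0.0775]), [array([-0.1, -0.5]), array([0.8, 0.1])])
cap (array([0.4935, 0.2753, 0.2359]), [array([-0.1, -0.7]), array([1.1, 0.1])]) [[0.4913 0.2736 0.242 ]]
foot [[0.4327 0.3358 0.01  ]
 [0.4188 0.1082 0.01  ]
 [0.5463 0.1007 0.01  ]
 [0.5559 0.3264 0.01  ]]
blocktop [[0.5359 0.2958 0.09  ]
 [0.5317 0.2439 0.09  ]
 [0.4465 0.2526 0.09  ]
 [0.4503 0.3026 0.09  ]]
blocktopS [[0.534  0.2542 0.09  ]
 [0.448  0.2575 0.09  ]
 [0.4507 0.3101 0.09  ]
 [0.5375 0.2996 0.09  ]]
station foot [[ 0.7244 -0.0625  0.01  ]
 [ 0.5953 -0.0527  0.01  ]
 [ 0.5736 -0.3378  0.01  ]]
station footS [[ 0.7217 -0.0485  0.01  ]
 [ 0.5973 -0.0406  0.01  ]
 [ 0.5743 -0.3254  0.01  ]
 [ 0.7005 -0.3354  0.01  ]]
panel top [[ 0.7006 -0.3297  0.182 ]
 [ 0.579  -0.318   0.182 ]] [[ 0.6979 -0.3148  0.182 ]
 [ 0.5818 -0.316   0.182 ]]
cam body top [[ 0.6825 -0.0666  0.153 ]
 [ 0.679  -0.1198  0.153 ]
 [ 0.6318 -0.1161  0.153 ]
 [ 0.6352 -0.0635  0.153 ]]
dish [[ 0.4665 -0.0053  0.016 ]] flask top [[0.7121 0.0589 0.114 ]] flask base [[0.6996 0.0591 0.    ]] reagent [[0.6726 0.2526 0.06  ]]
```

```bash
cat >> h.py <<'E'
from scipy.spatial.transform import Slerp
import json
def Rdir(x,z):
    x=np.array(x,float);x/=np.linalg.norm(x);z=np.array(z,float);z-=x*(z@x);z/=np.linalg.norm(z)
    return np.c_[x,np.cross(z,x),z]
def plan(p1,R1,N,fingers=None,T0=None,nd=0):
    T=(tcp() if T0 is None else T0).copy(); sl=Slerp([0,1],Ro.from_matrix([T[:3,:3],R1])); pa=T[:3,3].copy(); rows=[]
    for i in range(1,N+1):
        p=pa+(np.array(p1)-pa)*i/N; R=sl(i/N).as_matrix()
        d=np.round(T[:3,:3].T@(p-T[:3,3])*1000,nd); 
        a=np.round(Ro.from_matrix(T[:3,:3].T@R).as_rotvec(degrees=True)/5,2)
        T[:3,3]+=T[:3,:3]@d/1000; T[:3,:3]=T[:3,:3]@Ro.from_rotvec(a*5,degrees=True).as_matrix()
        r=dict(zip(["dx","dy","dz","ax","ay","az"],[float(x) for x in [*d,*a]])); r={k:v for k,v in r.items() if v}
        if fingers is not None: r["fingers"]=fingers
        rows.append(r)
    print(json.dumps(rows).replace(" ","")); print("end",np.round(T[:3,3],4)); return T
def st():
    o=ctrl.get_obs();T=tcp();print(o["clock"],"p",np.round(o["tool_pos"],4),"x",np.round(T[:3,0],3),"z",np.round(T[:3,2],3),"F",np.round(o["force"],1),"M",np.round(o["moment"],2),"op",round(float(o["opening"]),4),"q",np.round(o["joint_pos"],1))
E
python3 - <<'E'
from h import *
st(); plan([0.52,0.125,0.31],Rdir([0,0,-1],[-1,0,0]),12)
t=snap("top"); print(plane(t,[(100,210)],0))
E
```

```text
0.35 p [0.2458 0.6285 0.2513] x [-0. -0. -1.] z [-0.364 -0.931  0.   ] F [-0.4  0.2  0.4] M [-0.02 -0.04 -0.06] op 0.0875 q [ 85.1  20.6   0.7  -0.  -70.1 -16.5]
[{"dx":-5.0,"dy":37.0,"dz":31.0,"ax":1.14},{"dx":-5.0,"dy":39.0,"dz":27.0,"ax":1.15},{"dx":-5.0,"dy":42.0,"dz":23.0,"ax":1.14},{"dx":-5.0,"dy":44.0,"dz":18.0,"ax":1.15},{"dx":-4.0,"dy":46.0,"dz":14.0,"ax":1.14},{"dx":-5.0,"dy":46.0,"dz":10.0,"ax":1.14},{"dx":-5.0,"dy":48.0,"dz":5.0,"ax":1.15},{"dx":-5.0,"dy":48.0,"ax":1.14},{"dx":-5.0,"dy":47.0,"dz":-5.0,"ax":1.15},{"dx":-5.0,"dy":47.0,"dz":-9.0,"ax":1.14},{"dx":-5.0,"dy":46.0,"dz":-15.0,"ax":1.14},{"dx":-5.0,"dy":44.0,"dz":-18.0,"ax":1.15}]
end [0.52   0.1248 0.3105]
[[0.59525349 0.58272997 0.        ]]
```

Request:
send_rows:
  deltas:
    - {"dx":-12,"dy":37,"dz":31,"ax":1.14}
    - {"dx":-12,"dy":39,"dz":27,"ax":1.15}
    - {"dx":-12,"dy":42,"dz":23,"ax":1.14}
    - {"dx":-12,"dy":44,"dz":18,"ax":1.15}
    - {"dx":-12,"dy":46,"dz":14,"ax":1.14}
    - {"dx":0,"dy":46,"dz":10,"ax":1.14}
    - {"dy":48,"dz":5,"ax":1.15}
    - {"dy":48,"ax":1.14}
    - {"dy":47,"dz":-5,"ax":1.15}
    - {"dy":47,"dz":-9,"ax":1.14}
    - {"dy":46,"dz":-15,"ax":1.14}
    - {"dy":44,"dz":-18,"ax":1.15}

```text
validation failed for argument at $.de...
```

Run:
```python
from h import *
st(); s=snap("wrist"); cv2.imwrite("pics/w1.png",s["image"]);st()
```

```text
0.4 p [0.2458 0.6286 0.2514] x [-0. -0. -1.] z [-0.364 -0.931  0.   ] F [-0.3 -0.1  0.1] M [ 0.02  0.01 -0.03] op 0.0875 q [ 85.1  20.6   0.7  -0.  -70.1 -16.5]
0.45 p [0.2458 0.6286 0.2515] x [-0. -0. -1.] z [-0.364 -0.931  0.   ] F [ 0.1 -1.  -0.4] M [-0.03 -0.01  0.02] op 0.0879 q [ 85.1  20.5   0.7  -0.  -70.1 -16.5]
```

View pics/w1.png

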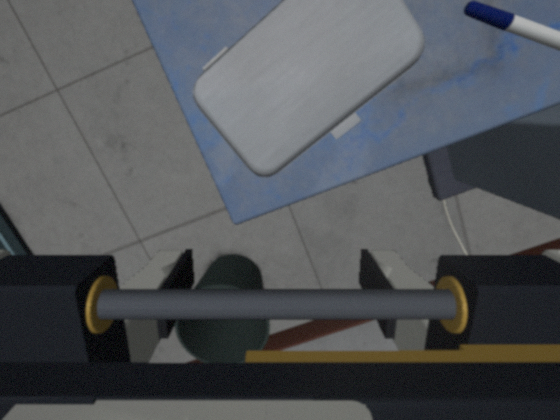

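Request:
send_rows:
  deltas:
    - {"dx":-12,"dy":37,"dz":31,"ax":1.14,"ay":0,"az":0,"fingers":1}

```text
clock: 0.57
tool_pos: [0.2681, 0.587, 0.2616]
orientation: [14.0, 89.8, -103.0]
force: [2.0, -1.2, -0.0]
opening: 0.0874
```

Request:
send_rows:
  deltas:
    - {"dx":-12,"dy":39,"dz":27,"ax":1.15,"ay":0,"az":0,"fingers":1}
    - {"dx":-12,"dy":42,"dz":23,"ax":1.14,"ay":0,"az":0,"fingers":1}
    - {"dx":-12,"dy":44,"dz":18,"ax":1.15,"ay":0,"az":0,"fingers":1}
    - {"dx":-12,"dy":46,"dz":14,"ax":1.14,"ay":0,"az":0,"fingers":1}
    - {"dx":0,"dy":46,"dz":10,"ax":1.14,"ay":0,"az":0,"fingers":1}
    - {"dx":0,"dy":48,"dz":5,"ax":1.15,"ay":0,"az":0,"fingers":1}
    - {"dx":0,"dy":48,"dz":0,"ax":1.14,"ay":0,"az":0,"fingers":1}
    - {"dx":0,"dy":47,"dz":-5,"ax":1.15,"ay":0,"az":0,"fingers":1}
    - {"dx":0,"dy":47,"dz":-9,"ax":1.14,"ay":0,"az":0,"fingers":1}
    - {"dx":0,"dy":46,"dz":-15,"ax":1.14,"ay":0,"az":0,"fingers":1}
    - {"dx":0,"dy":44,"dz":-18,"ax":1.15,"ay":0,"az":0,"fingers":1}

```text
clock: 1.95
tool_pos: [0.5207, 0.1234, 0.3119]
orientation: [-148.5, 90.0, 31.3]
force: [0.6, -1.0, -0.1]
opening: 0.0876
```

```bash
sed -i 's/r={k:v for k,v in r.items() if v}/pass/' h.py; sed -i 's/for x in \[\*d,\*a\]/for x in [*(d+0.),*(a+0.)]/' h.py
python3 - <<'E'
from h import *
st(); s=snap("wrist");st(); s=snap("wrist"); cv2.imwrite("pics/w2.png",s["image"]);st()
E
```

```text
1.95 p [0.5207 0.1234 0.3119] x [ 0.001  0.    -1.   ] z [-1.     0.003 -0.001] F [ 0.6 -1.  -0.1] M [ 0.12 -0.1   0.08] op 0.0876 q [ 34.3   5.3 -11.4   0.  -73.3 -34.5]
2.0 p [0.522  0.1198 0.3117] x [ 0.    -0.001 -1.   ] z [-1.    0.01 -0.  ] F [ 2.4 -3.   1.3] M [-0.35 -0.37  0.04] op 0.0876 q [ 34.    5.3 -11.4   0.1 -73.3 -34.5]
2.05 p [0.5212 0.1216 0.3115] x [-0.    -0.001 -1.   ] z [-1.     0.006  0.   ] F [-0.2  0.2  0.9] M [ 0.09 -0.02 -0.01] op 0.0869 q [ 34.2   5.3 -11.4   0.  -73.3 -34.5]
```

View pics/w2.png

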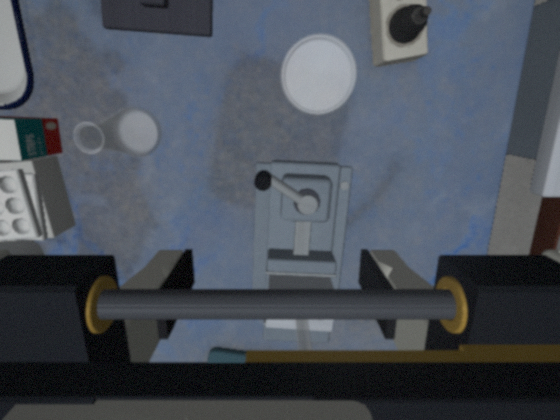

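Run:
```python
from h import *
np.set_printoptions(precision=4,suppress=True)
s=snap("wrist"); im=s["image"]; crop(s,220,140,370,290,5,"pics/w2c.png")
g=im[150:215,240:290].max(2); m=(g<45).astype(np.uint8); ys,xs=np.nonzero(m); uv=(xs.mean()+240,ys.mean()+150); print(uv,m.sum(),xs.min()+240,xs.max()+240,ys.min()+150,ys.max()+150)
print(plane(s,uv,.118)); print("hub",plane(s,[(307,203)],.0775),plane(s,[(307,203)],.09))
t=snap("top"); im=t["image"][215:240,220:242]; m=im.max(2)<60; ys,xs=np.nonzero(m); uv2=(xs.mean()+220,ys.mean()+215); print(uv2,m.sum())
print(tri([s,t],[uv,uv2]))
```

```text
(np.float64(261.8272727272727), np.float64(178.23636363636365)) 220 254 269 169 187
[[0.536  0.1075 0.118 ]]
hub [[0.4861 0.145  0.0775]] [[0.4873 0.1415 0.09  ]]
(np.float64(223.95934959349594), np.float64(226.85365853658536)) 123
(array([ 0.5423,  0.1452, -0.0733]), [array([1.6, 0.1]), array([ 0. , -0.7])])
```

View pics/w2c.png

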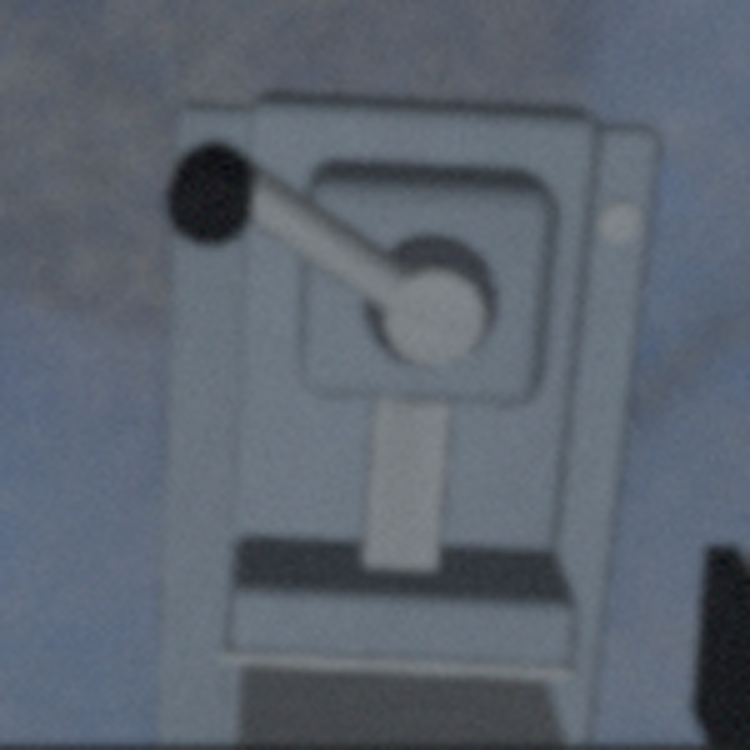

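Request:
send_rows:
  deltas:
    - {"dx":30,"dy":5,"dz":-5,"ax":0,"ay":0,"az":0,"fingers":0.6}
    - {"dx":50,"dy":5,"dz":-5,"ax":0,"ay":0,"az":0,"fingers":0.6}
    - {"dx":50,"dy":5,"dz":-4,"ax":0,"ay":0,"az":0,"fingers":0.6}
    - {"dx":40,"dy":0,"dz":0,"ax":0,"ay":0,"az":0,"fingers":0.6}
    - {"dx":20,"dy":0,"dz":0,"ax":0,"ay":0,"az":0,"fingers":0.6}
    - {"dx":0,"dy":0,"dz":0,"ax":0,"ay":0,"az":0,"fingers":0.6}

```text
clock: 2.9
tool_pos: [0.5329, 0.1104, 0.1203]
orientation: [27.8, 89.8, -152.1]
force: [0.5, -0.2, 0.5]
opening: 0.0527
```

Run:
```python
from h import *
s=snap("wrist");t=snap("top");e=snap("side"); cv2.imwrite("pics/w3.png",s["image"]);st()
crop(e,240,200,350,360,4,"pics/s3.png")
```

```text
3.05 p [0.5346 0.1108 0.1228] x [ 0.002  0.001 -1.   ] z [-1.    -0.001 -0.002] F [-0.6  0.1  0.1] M [ 0.07 -0.13  0.04] op 0.0524 q [ 32.3  15.4 -25.4   0.  -49.1 -32.2]
```

View pics/w3.png

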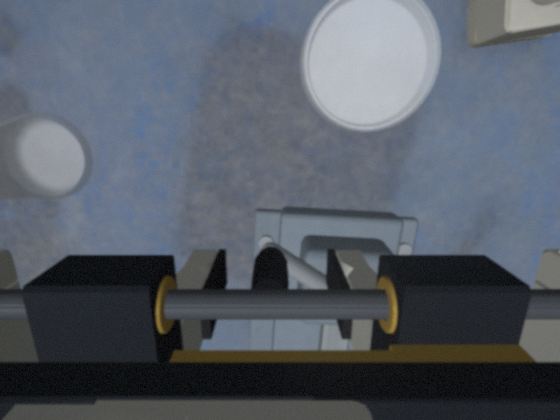

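View pics/s3.png

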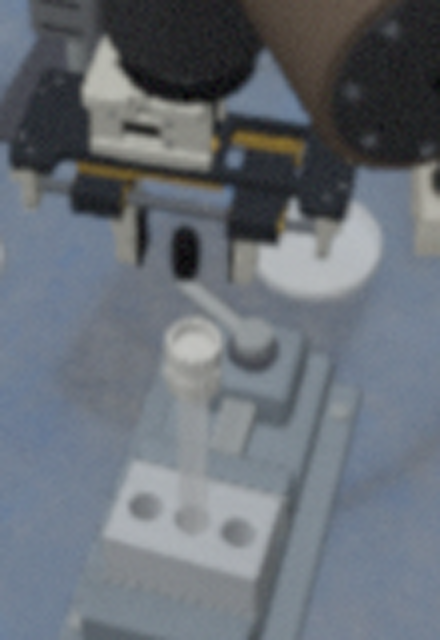

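Request:
send_rows:
  deltas:
    - {"dx":2,"dy":4,"dz":0,"ax":0,"ay":0,"az":0,"fingers":0.3}
    - {"dx":0,"dy":0,"dz":0,"ax":0,"ay":0,"az":0,"fingers":0.1}
    - {"dx":0,"dy":0,"dz":0,"ax":0,"ay":0,"az":0,"fingers":0.1}
    - {"dx":0,"dy":0,"dz":0,"ax":0,"ay":0,"az":0,"fingers":0.1}

```text
clock: 3.55
tool_pos: [0.5352, 0.1062, 0.1201]
orientation: [-160.4, 89.8, 19.6]
force: [10.2, -0.4, -4.4]
opening: 0.0186
```

Run:
```python
from h import *
st()
c=np.array([.487,.142]); k=tcp()[:2,3]; v=k-c; print(v,np.hypot(*v),np.degrees(np.arctan2(v[1],v[0])))
```

```text
3.55 p [0.5352 0.1062 0.1201] x [ 0.003  0.001 -1.   ] z [-1.    -0.    -0.003] F [10.2 -0.4 -4.4] M [ 0.11 -3.29  0.  ] op 0.0186 q [ 31.8  15.5 -25.7   0.  -48.6 -31.8]
[ 0.0482324  -0.03581515] 0.06007569532480117 -36.59586824256545
```

```bash
cat > arc.py <<'E'
from h import *
import sys
a0,step,n=map(float,sys.argv[1:4]); R=.06
th=np.radians(a0-step*np.arange(int(n)+1)); p=R*np.c_[np.cos(th),np.sin(th)]; p=np.round(p*2000)/2
d=np.diff(p,axis=0)
print(json.dumps([dict(dx=0,dy=float(-b),dz=float(-a),ax=0,ay=0,az=0,fingers=0.1) for a,b in d]))
E
python3 arc.py -36.6 8 11
```

```text
[{"dx": 0, "dy": 6.0, "dz": 5.5, "ax": 0, "ay": 0, "az": 0, "fingers": 0.1}, {"dx": 0, "dy": 5.5, "dz": 6.0, "ax": 0, "ay": 0, "az": 0, "fingers": 0.1}, {"dx": 0, "dy": 5.0, "dz": 7.0, "ax": 0, "ay": 0, "az": 0, "fingers": 0.1}, {"dx": 0, "dy": 3.5, "dz": 7.5, "ax": 0, "ay": 0, "az": 0, "fingers": 0.1}, {"dx": 0, "dy": 2.5, "dz": 8.0, "ax": 0, "ay": 0, "az": 0, "fingers": 0.1}, {"dx": 0, "dy": 1.0, "dz": 8.5, "ax": 0, "ay": 0, "az": 0, "fingers": 0.1}, {"dx": 0, "dy": 0.5, "dz": 8.0, "ax": 0, "ay": 0, "az": 0, "fingers": 0.1}, {"dx": 0, "dy": -1.0, "dz": 8.5, "ax": 0, "ay": 0, "az": 0, "fingers": 0.1}, {"dx": 0, "dy": -2.0, "dz": 8.0, "ax": 0, "ay": 0, "az": 0, "fingers": 0.1}, {"dx": 0, "dy": -3.5, "dz": 8.0, "ax": 0, "ay": 0, "az": 0, "fingers": 0.1}, {"dx": 0, "dy": -4.0, "dz": 7.0, "ax": 0, "ay": 0, "az": 0, "fingers": 0.1}]
```

Request:
send_rows:
  deltas:
    - {"dx":0,"dy":6.0,"dz":5.5,"ax":0,"ay":0,"az":0,"fingers":0.1}
    - {"dx":0,"dy":5.5,"dz":6.0,"ax":0,"ay":0,"az":0,"fingers":0.1}
    - {"dx":0,"dy":5.0,"dz":7.0,"ax":0,"ay":0,"az":0,"fingers":0.1}
    - {"dx":0,"dy":3.5,"dz":7.5,"ax":0,"ay":0,"az":0,"fingers":0.1}
    - {"dx":0,"dy":0,"dz":0,"ax":0,"ay":0,"az":0,"fingers":0.1}

```text
clock: 4.18
tool_pos: [0.5087, 0.0851, 0.12]
orientation: [158.3, 89.9, -21.7]
force: [4.4, -5.7, -1.2]
opening: 0.0171
```

```bash
cat > ck.py <<'E'
from h import *
st()
c=np.array([.487,.142]); k=tcp()[:2,3]; v=k-c; print(v,np.hypot(*v),np.degrees(np.arctan2(v[1],v[0])))
E
python3 ck.py
```

```text
4.175 p [0.5087 0.0851 0.12  ] x [ 0.002 -0.001 -1.   ] z [-1.    -0.    -0.002] F [ 4.4 -5.7 -1.2] M [-1.88 -1.64 -0.01] op 0.0171 q [ 31.4  13.  -29.3   0.1 -47.6 -31.5]
[ 0.0217428 -0.0568805] 0.06089449987173134 -69.08044121306375
```

Turning well, small force. Continue.

Request:
send_rows:
  deltas:
    - {"dx":0,"dy":2.5,"dz":8.0,"ax":0,"ay":0,"az":0,"fingers":0.1}
    - {"dx":0,"dy":1.0,"dz":8.5,"ax":0,"ay":0,"az":0,"fingers":0.1}
    - {"dx":0,"dy":0.5,"dz":8.0,"ax":0,"ay":0,"az":0,"fingers":0.1}
    - {"dx":0,"dy":-1.0,"dz":8.5,"ax":0,"ay":0,"az":0,"fingers":0.1}
    - {"dx":0,"dy":-2.0,"dz":8.0,"ax":0,"ay":0,"az":0,"fingers":0.1}
    - {"dx":0,"dy":0,"dz":0,"ax":0,"ay":0,"az":0,"fingers":0.1}

```text
clock: 4.92
tool_pos: [0.4667, 0.0841, 0.1198]
orientation: [80.0, 89.9, -100.0]
force: [-0.1, -5.0, 2.9]
opening: 0.0171
```

```bash
python3 ck.py
python3 - <<'E'
from h import *
e=snap("side");t=snap("top");st(); crop(e,220,180,350,370,3,"pics/s4.png");crop(t,150,180,280,275,5,"pics/t4.png")
E
python3 arc.py -108.6 4 12
```

```text
4.925 p [0.4667 0.0841 0.1198] x [-0.    -0.001 -1.   ] z [-1. -0.  0.] F [-0.1 -5.   2.9] M [-1.62 -0.1   0.02] op 0.0171 q [ 34.1   9.4 -34.2   0.1 -46.5 -34.1]
[-0.02026441 -0.05787102] 0.061316401260550935 -109.29847281875328
5.025 p [0.4668 0.0841 0.1198] x [-0.001 -0.001 -1.   ] z [-1.     0.     0.001] F [-0.9 -5.8  5.3] M [-1.86  0.21 -0.01] op 0.017 q [ 34.1   9.4 -34.2   0.  -46.5 -34.1]
[{"dx": 0, "dy": -1.5, "dz": 4.0, "ax": 0, "ay": 0, "az": 0, "fingers": 0.1}, {"dx": 0, "dy": -2.0, "dz": 4.0, "ax": 0, "ay": 0, "az": 0, "fingers": 0.1}, {"dx": 0, "dy": -2.0, "dz": 3.5, "ax": 0, "ay": 0, "az": 0, "fingers": 0.1}, {"dx": 0, "dy": -2.0, "dz": 3.5, "ax": 0, "ay": 0, "az": 0, "fingers": 0.1}, {"dx": 0, "dy": -2.5, "dz": 3.5, "ax": 0, "ay": 0, "az": 0, "fingers": 0.1}, {"dx": 0, "dy": -3.0, "dz": 3.0, "ax": 0, "ay": 0, "az": 0, "fingers": 0.1}, {"dx": 0, "dy": -3.0, "dz": 3.0, "ax": 0, "ay": 0, "az": 0, "fingers": 0.1}, {"dx": 0, "dy": -3.0, "dz": 3.0, "ax": 0, "ay": 0, "az": 0, "fingers": 0.1}, {"dx": 0, "dy": -3.0, "dz": 2.5, "ax": 0, "ay": 0, "az": 0, "fingers": 0.1}, {"dx": 0, "dy": -3.5, "dz": 2.0, "ax": 0, "ay": 0, "az": 0, "fingers": 0.1}, {"dx": 0, "dy": -4.0, "dz": 2.5, "ax": 0, "ay": 0, "az": 0, "fingers": 0.1}, {"dx": 0, "dy": -3.5, "dz": 1.5, "ax": 0, "ay": 0, "az": 0, "fingers": 0.1}]
```

View pics/s4.png

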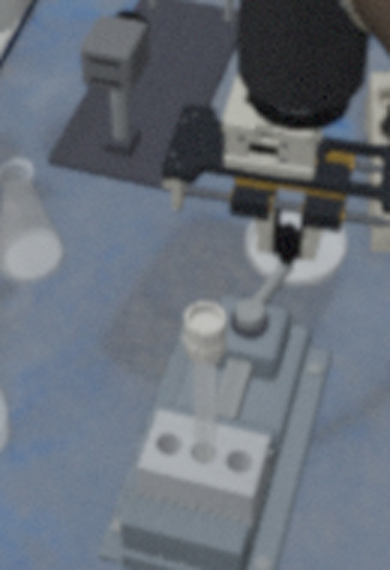

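Request:
send_rows:
  deltas:
    - {"dx":0,"dy":-1.5,"dz":4.0,"ax":0,"ay":0,"az":0,"fingers":0.1}
    - {"dx":0,"dy":-1.5,"dz":4.0,"ax":0,"ay":0,"az":0,"fingers":0.1}
    - {"dx":0,"dy":-2.0,"dz":3.5,"ax":0,"ay":0,"az":0,"fingers":0.1}
    - {"dx":0,"dy":-2.0,"dz":3.5,"ax":0,"ay":0,"az":0,"fingers":0.1}
    - {"dx":0,"dy":-2.5,"dz":3.5,"ax":0,"ay":0,"az":0,"fingers":0.1}
    - {"dx":0,"dy":0,"dz":0,"ax":0,"ay":0,"az":0,"fingers":0.1}

```text
clock: 5.78
tool_pos: [0.4487, 0.0941, 0.1198]
orientation: [101.0, 90.0, -79.0]
force: [1.5, -4.9, 3.4]
opening: 0.0176
```

```bash
python3 ck.py
```

```text
5.775 p [0.4487 0.0941 0.1198] x [ 0. -0. -1.] z [-1. -0. -0.] F [ 1.5 -4.9  3.4] M [-1.58 -0.38  0.02] op 0.0176 q [ 36.6   7.9 -36.1   0.  -46.  -36.6]
[-0.03830824 -0.04786578] 0.06130786146562601 -128.67120878205972
```

Request:
send_rows:
  deltas:
    - {"dx":0,"dy":-3,"dz":3.0,"ax":0,"ay":0,"az":0,"fingers":0.1}
    - {"dx":0,"dy":-3,"dz":3.0,"ax":0,"ay":0,"az":0,"fingers":0.1}
    - {"dx":0,"dy":-3.0,"dz":3,"ax":0,"ay":0,"az":0,"fingers":0.1}
    - {"dx":0,"dy":0,"dz":0,"ax":0,"ay":0,"az":0,"fingers":0.1}

```text
clock: 6.28
tool_pos: [0.4404, 0.1023, 0.1198]
orientation: [116.9, 89.9, -63.1]
force: [8.8, -13.7, 0.5]
opening: 0.0173
```

```bash
python3 ck.py;python3 - <<'E'
from h import *
e=snap("side");t=snap("top");st(); crop(e,220,180,350,370,3,"pics/s5.png");crop(t,150,180,280,275,5,"pics/t5.png")
E
```

```text
6.275 p [0.4404 0.1023 0.1198] x [ 0.001 -0.002 -1.   ] z [-1.    -0.001 -0.001] F [  8.8 -13.7   0.5] M [-4.48 -3.16  0.01] op 0.0173 q [ 38.3   7.3 -36.9   0.2 -45.8 -38.4]
[-0.04655152 -0.03969187] 0.061175884365583695 -139.54763019023127
6.375 p [0.4405 0.1023 0.1199] x [ 0.001 -0.002 -1.   ] z [-1.    -0.001 -0.001] F [  9.  -12.6   0.8] M [-4.37 -3.08 -0.01] op 0.0169 q [ 38.3   7.3 -36.9   0.2 -45.9 -38.4]
```

View pics/t5.png

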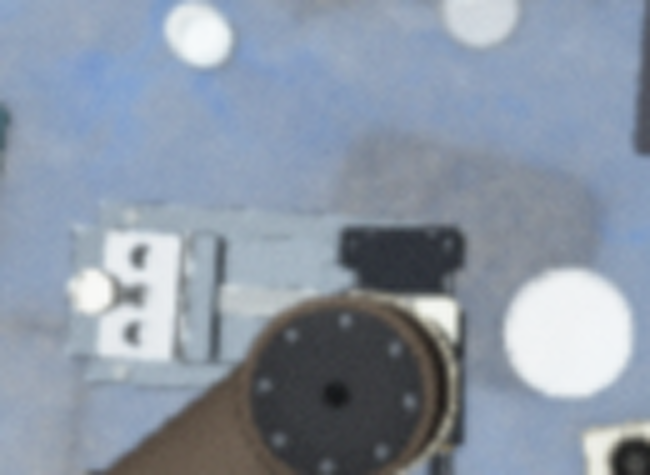

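Request:
send_rows:
  deltas:
    - {"dx":0,"dy":-3,"dz":2.0,"ax":0,"ay":0,"az":0,"fingers":0.1}
    - {"dx":0,"dy":0,"dz":0,"ax":0,"ay":0,"az":0,"fingers":0.1}
    - {"dx":0,"dy":0,"dz":0,"ax":0,"ay":0,"az":0,"fingers":0.1}
    - {"dx":0,"dy":0,"dz":0,"ax":0,"ay":0,"az":0,"fingers":0.1}

```text
clock: 6.88
tool_pos: [0.4397, 0.1041, 0.12]
orientation: [123.3, 89.7, -56.6]
force: [17.6, -21.9, -4.4]
opening: 0.0171
```

```bash
python3 ck.py
```

```text
6.875 p [0.4397 0.1041 0.12  ] x [ 0.003 -0.004 -1.   ] z [-1.    -0.001 -0.003] F [ 17.6 -21.9  -4.4] M [-8.06 -6.94 -0.07] op 0.0171 q [ 38.7   7.2 -37.    0.4 -45.8 -38.9]
[-0.04727654 -0.03787108] 0.06057466243750424 -141.30337420181243
```

Request:
send_rows:
  deltas:
    - {"dx":0,"dy":3,"dz":-2.5,"ax":0,"ay":0,"az":0,"fingers":0.1}
    - {"dx":0,"dy":0,"dz":0,"ax":0,"ay":0,"az":0,"fingers":0.5}
    - {"dx":0,"dy":0,"dz":0,"ax":0,"ay":0,"az":0,"fingers":0.5}
    - {"dx":0,"dy":0,"dz":0,"ax":0,"ay":0,"az":0,"fingers":0.5}
    - {"dx":-40,"dy":0,"dz":0,"ax":0,"ay":0,"az":0,"fingers":0.6}
    - {"dx":-60,"dy":0,"dz":0,"ax":0,"ay":0,"az":0,"fingers":0.7}
    - {"dx":-60,"dy":0,"dz":0,"ax":0,"ay":0,"az":0,"fingers":0.7}
    - {"dx":-40,"dy":0,"dz":0,"ax":0,"ay":0,"az":0,"fingers":0.7}

```text
clock: 7.88
tool_pos: [0.4402, 0.1038, 0.3226]
orientation: [-143.3, 89.8, 36.7]
force: [0.6, 1.2, -1.0]
opening: 0.0611
```

Run:
```python
from h import *
st()
s=snap("wrist");e=snap("side");t=snap("top");st(); cv2.imwrite("pics/w6.png",s["image"]);crop(e,220,210,350,370,4,"pics/s6.png");crop(t,150,180,280,275,5,"pics/t6.png")
```

```text
7.875 p [0.4402 0.1038 0.3226] x [ 0.003  0.002 -1.   ] z [-1.    -0.001 -0.003] F [ 0.6  1.2 -1. ] M [ 0.18 -0.2  -0.02] op 0.0611 q [ 38.4  -3.7 -19.1   0.  -74.4 -38.3]
8.025 p [0.4406 0.1041 0.3217] x [ 0.004  0.003 -1.   ] z [-1.    -0.    -0.004] F [ 0.5  1.5 -1.3] M [ 0.07 -0.05 -0.02] op 0.0617 q [ 38.4  -3.6 -19.2  -0.  -74.2 -38.3]
```

View pics/t6.png

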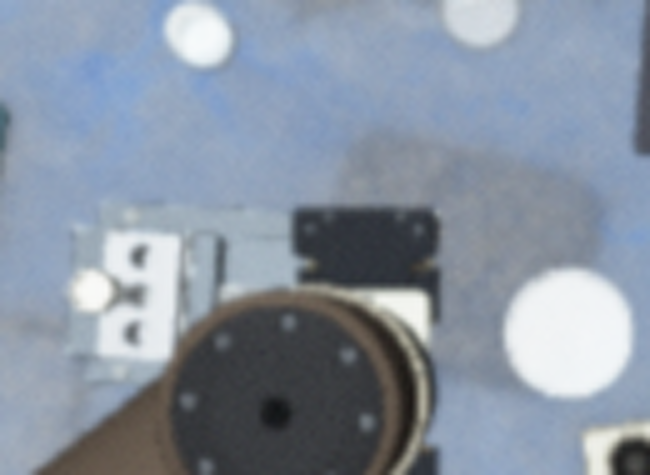

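View pics/s6.png

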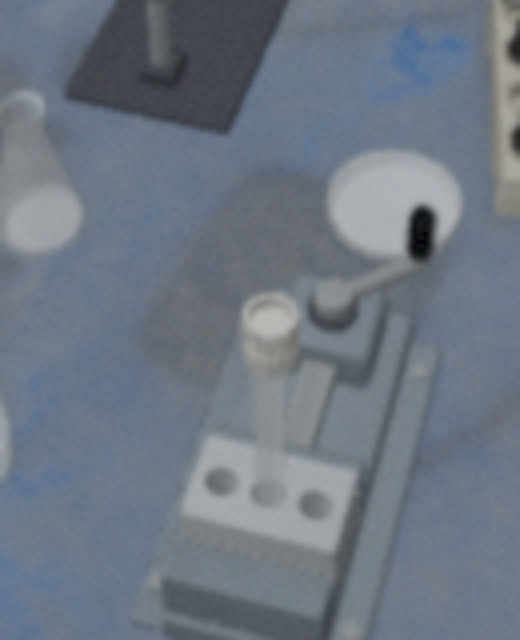

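View pics/w6.png

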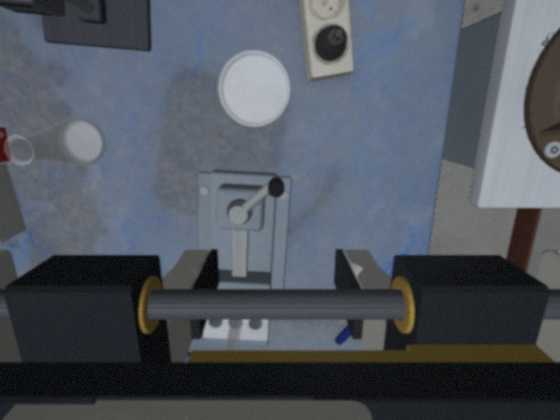

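Run:
```python
from h import *
np.set_printoptions(precision=4,suppress=True)
t=snap("top");e=snap("side")
a=(92/5+150,290/5+180);b=(271/4+220,316/4+210)
print(plane(t,a,.242),plane(e,b,.242),tri([t,e],[a,b]))
T=plan([0.492,0.275,0.41],Rdir([0,0,-1],[-1,0,0]),6,.7)
```

```text
[[0.4923 0.2826 0.242 ]] [[0.4932 0.2909 0.242 ]] (array([0.4935, 0.2846, 0.2339]), [array([-0. , -0.3]), array([0.5, 0. ])])
[{"dx":-15.0,"dy":-29.0,"dz":-9.0,"ax":0.0,"ay":0.0,"az":0.0,"fingers":0.7},{"dx":-15.0,"dy":-28.0,"dz":-8.0,"ax":0.0,"ay":0.0,"az":0.0,"fingers":0.7},{"dx":-16.0,"dy":-29.0,"dz":-9.0,"ax":0.0,"ay":0.0,"az":0.0,"fingers":0.7},{"dx":-15.0,"dy":-28.0,"dz":-9.0,"ax":0.0,"ay":0.01,"az":0.0,"fingers":0.7},{"dx":-15.0,"dy":-29.0,"dz":-9.0,"ax":0.0,"ay":0.0,"az":0.0,"fingers":0.7},{"dx":-15.0,"dy":-29.0,"dz":-8.0,"ax":0.0,"ay":0.0,"az":0.0,"fingers":0.7}]
end [0.4915 0.2754 0.4099]
```

Request:
send_rows:
  deltas:
    - {"dx":-30,"dy":-20,"dz":-9,"ax":0,"ay":0,"az":0,"fingers":0.7}
    - {"dx":-30,"dy":-28,"dz":-8,"ax":0,"ay":0,"az":0,"fingers":0.7}
    - {"dx":-20,"dy":-30,"dz":-9,"ax":0,"ay":0,"az":0,"fingers":0.7}
    - {"dx":-8,"dy":-32,"dz":-9,"ax":0,"ay":0,"az":0,"fingers":0.7}
    - {"dx":0,"dy":-32,"dz":-9,"ax":0,"ay":0,"az":0,"fingers":0.7}
    - {"dx":0,"dy":-30,"dz":-8,"ax":0,"ay":0,"az":0,"fingers":0.7}
    - {"dx":0,"dy":0,"dz":0,"ax":0,"ay":0,"az":0,"fingers":0.7}

```text
clock: 9.0
tool_pos: [0.492, 0.277, 0.4045]
orientation: [41.7, 89.7, -138.2]
force: [-0.2, -0.9, -0.0]
opening: 0.0611
```

Run:
```python
from h import *
s=snap("wrist");st(); s=snap("wrist"); cv2.imwrite("pics/w7.png",s["image"]);st();import pickle;pickle.dump(s,open("w7.pkl","wb"))
```

```text
9.05 p [0.4918 0.276  0.4051] x [-0.003 -0.003 -1.   ] z [-1.    -0.001  0.003] F [-0.1 -0.  -0.3] M [ 0.05 -0.03 -0.03] op 0.0611 q [ 49.2   6.7   2.   -0.  -85.5 -49.1]
9.1 p [0.4917 0.2754 0.4058] x [-0.002 -0.002 -1.   ] z [-1.    -0.     0.002] F [-0.2  0.4  0.3] M [ 0.08 -0.07 -0.01] op 0.0614 q [ 49.1   6.6   1.9  -0.  -85.5 -49.1]
```

View pics/w7.png

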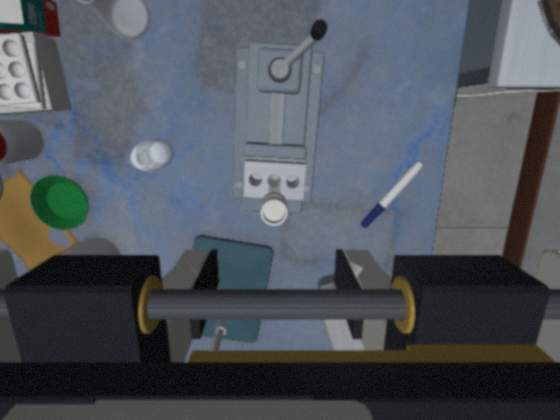

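Run:
```python
from h import *
np.set_printoptions(precision=4,suppress=True)
import pickle;s=pickle.load(open("w7.pkl","rb"))
im=s["image"][190:230,250:300]; m=(im.min(2)>150).astype(np.uint8)
n,l,stt,c=cv2.connectedComponentsWithStats(m); print(stt,c+[250,190])
crop(s,240,180,310,240,8,"pics/w7c.png")
print(plane(s,[(274,207)],.242))
```

```text
[[   0    0   50   40 1254]
 [   0    0   18    7  114]
 [  31    0   19    9  150]
 [  11   10   26   26  482]] [[274.3995 212.1475]
 [257.7368 192.7982]
 [291.0267 193.6733]
 [273.583  211.4876]]
[[0.4938 0.2831 0.242 ]]
```

View pics/w7c.png

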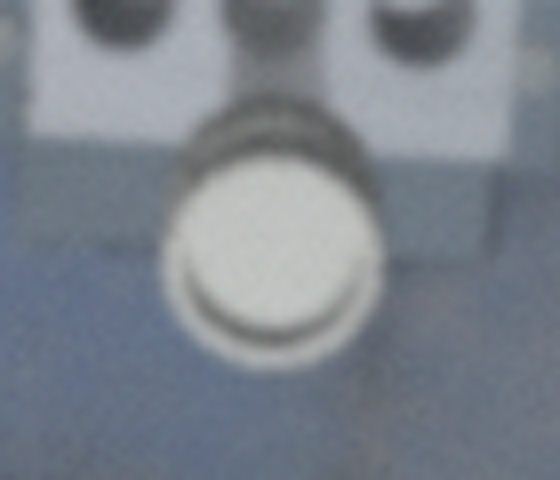

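Request:
send_rows:
  deltas:
    - {"dx":30,"dy":-5,"dz":-2,"ax":0,"ay":0,"az":0,"fingers":0.7}
    - {"dx":50,"dy":-5,"dz":0,"ax":0,"ay":0,"az":0,"fingers":0.7}
    - {"dx":50,"dy":0,"dz":0,"ax":0,"ay":0,"az":0,"fingers":0.7}
    - {"dx":30,"dy":0,"dz":0,"ax":0,"ay":0,"az":0,"fingers":0.7}
    - {"dx":11,"dy":0,"dz":0,"ax":0,"ay":0,"az":0,"fingers":0.7}
    - {"dx":0,"dy":0,"dz":0,"ax":0,"ay":0,"az":0,"fingers":0.7}
    - {"dx":0,"dy":0,"dz":0,"ax":0,"ay":0,"az":0,"fingers":0.7}

```text
clock: 9.98
tool_pos: [0.4947, 0.2857, 0.2382]
orientation: [-140.5, 89.9, 39.5]
force: [-0.6, 0.1, 1.0]
opening: 0.0613
```

Run:
```python
from h import *
s=snap("wrist");e=snap("side");st(); cv2.imwrite("pics/w8.png",s["image"]);st();crop(e,220,210,350,370,4,"pics/s8.png")
```

```text
10.075 p [0.4946 0.2857 0.238 ] x [ 0.002  0.002 -1.   ] z [-1.     0.    -0.002] F [-0.  -0.6  0.4] M [ 0.08 -0.   -0.02] op 0.061 q [ 49.6  11.3 -14.    0.  -64.6 -49.7]
10.075 p [0.4946 0.2857 0.238 ] x [ 0.002  0.002 -1.   ] z [-1.     0.    -0.002] F [-0.  -0.6  0.4] M [ 0.08 -0.   -0.02] op 0.061 q [ 49.6  11.3 -14.    0.  -64.6 -49.7]
```

View pics/w8.png

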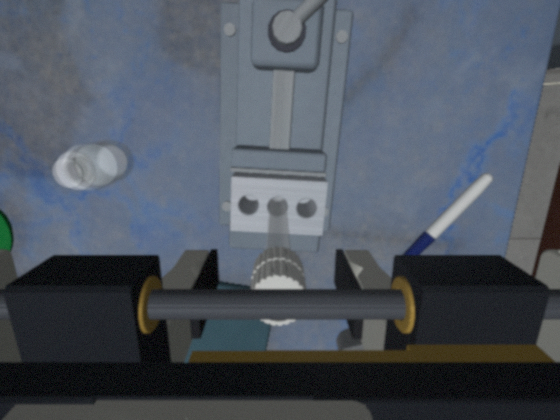

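View pics/s8.png

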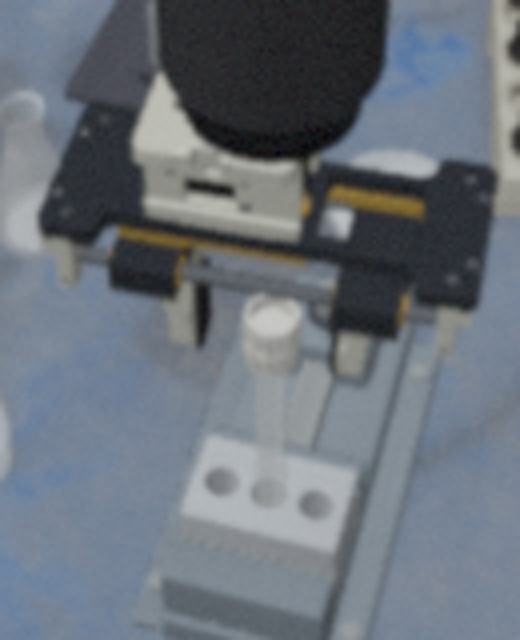

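Request:
send_rows:
  deltas:
    - {"dx":3,"dy":0,"dz":0,"ax":0,"ay":0,"az":0,"fingers":0.4}
    - {"dx":0,"dy":0,"dz":0,"ax":0,"ay":0,"az":0,"fingers":0.1}
    - {"dx":0,"dy":0,"dz":0,"ax":0,"ay":0,"az":0,"fingers":0.1}
    - {"dx":0,"dy":0,"dz":0,"ax":0,"ay":0,"az":0,"fingers":0.1}
    - {"dx":0,"dy":0,"dz":0,"ax":0,"ay":0,"az":0,"fingers":0.1}

```text
clock: 10.7
tool_pos: [0.4941, 0.2854, 0.2336]
orientation: [159.4, 90.0, -20.6]
force: [-0.3, -0.1, 0.7]
opening: 0.0254
```

Run:
```python
from h import *
st()
```

```text
10.7 p [0.4941 0.2854 0.2336] x [ 0. -0. -1.] z [-1.  0. -0.] F [-0.3 -0.1  0.7] M [ 0.09 -0.14  0.03] op 0.0254 q [ 49.7  11.5 -14.3   0.  -64.2 -49.7]
```

Request:
send_rows:
  deltas:
    - {"dx":-10,"dy":0,"dz":0,"ax":0,"ay":0,"az":0,"fingers":0.1}
    - {"dx":-15,"dy":0,"dz":0,"ax":0,"ay":0,"az":0,"fingers":0.1}
    - {"dx":-15,"dy":0,"dz":0,"ax":0,"ay":0,"az":0,"fingers":0.1}
    - {"dx":-15,"dy":0,"dz":0,"ax":0,"ay":0,"az":0,"fingers":0.1}
    - {"dx":-15,"dy":0,"dz":0,"ax":0,"ay":0,"az":0,"fingers":0.1}
    - {"dx":-15,"dy":0,"dz":0,"ax":0,"ay":0,"az":0,"fingers":0.1}
    - {"dx":-20,"dy":0,"dz":0,"ax":0,"ay":0,"az":0,"fingers":0.1}
    - {"dx":-30,"dy":0,"dz":0,"ax":0,"ay":0,"az":0,"fingers":0.1}
    - {"dx":-30,"dy":0,"dz":0,"ax":0,"ay":0,"az":0,"fingers":0.1}
    - {"dx":0,"dy":0,"dz":0,"ax":0,"ay":0,"az":0,"fingers":0.1}

```text
clock: 11.95
tool_pos: [0.4948, 0.2857, 0.4017]
orientation: [-140.4, 89.7, 39.6]
force: [0.6, 0.4, -0.6]
opening: 0.0258
```

Run:
```python
from h import *
e=snap("side");s=snap("wrist");st();cv2.imwrite("pics/w9.png",s["image"]); cv2.imwrite("pics/s9.png",e["image"])
```

```text
12.05 p [0.4939 0.2854 0.3987] x [-0.  0. -1.] z [-1.  0.  0.] F [ 0.1  0.1 -0.7] M [ 0.09 -0.09  0.02] op 0.0256 q [ 49.7   7.2   1.8  -0.  -84.6 -49.7]
```

View pics/s9.png

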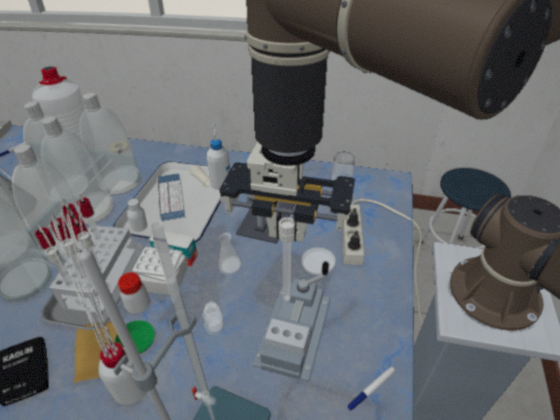

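View pics/w9.png

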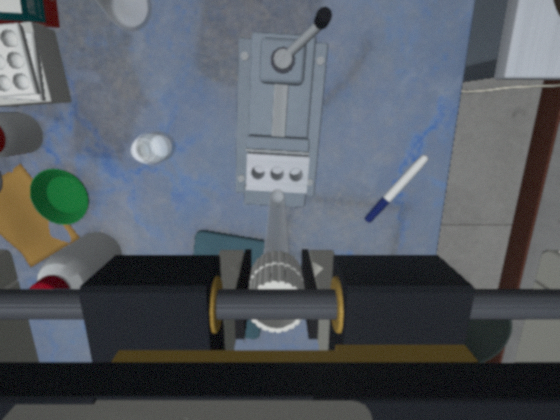

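Request:
send_rows:
  deltas:
    - {"dx":-10,"dy":25,"dz":-5,"ax":0,"ay":0,"az":0,"fingers":0.1}
    - {"dx":-5,"dy":40,"dz":-9,"ax":0,"ay":0,"az":0,"fingers":0.1}
    - {"dx":-5,"dy":45,"dz":-9,"ax":0,"ay":0,"az":0,"fingers":0.1}
    - {"dx":0,"dy":45,"dz":-10,"ax":0,"ay":0,"az":0,"fingers":0.1}
    - {"dx":0,"dy":45,"dz":-10,"ax":0,"ay":0,"az":0,"fingers":0.1}
    - {"dx":0,"dy":45,"dz":-10,"ax":0,"ay":0,"az":0,"fingers":0.1}
    - {"dx":0,"dy":45,"dz":-10,"ax":0,"ay":0,"az":0,"fingers":0.1}
    - {"dx":0,"dy":45,"dz":-10,"ax":0,"ay":0,"az":0,"fingers":0.1}
    - {"dx":0,"dy":45,"dz":-10,"ax":0,"ay":0,"az":0,"fingers":0.1}
    - {"dx":0,"dy":45,"dz":-10,"ax":0,"ay":0,"az":0,"fingers":0.1}
    - {"dx":0,"dy":40,"dz":-8,"ax":0,"ay":0,"az":0,"fingers":0.1}
    - {"dx":0,"dy":20,"dz":-5,"ax":0,"ay":0,"az":0,"fingers":0.1}

```text
clock: 13.55
tool_pos: [0.5998, -0.2015, 0.417]
orientation: [-6.0, 89.8, 173.9]
force: [0.2, 0.5, 0.2]
opening: 0.026
```

Run:
```python
from h import *
for _ in range(4): s=snap("wrist")
st();s=snap("wrist");st();cv2.imwrite("pics/w10.png",s["image"]);t=snap("top");cv2.imwrite("pics/t10.png",t["image"])
import pickle;pickle.dump(s,open("w10.pkl","wb"))
```

```text
13.75 p [ 0.5999 -0.1995  0.4178] x [-0.001  0.    -1.   ] z [-1.     0.001  0.001] F [ 0.2 -0.2 -0.5] M [ 0.03 -0.02 -0.03] op 0.0253 q [ -0.7  13.4  11.8  -0.  -88.5   0.7]
13.8 p [ 0.5999 -0.1991  0.4182] x [-0.001  0.    -1.   ] z [-1.    -0.     0.001] F [-1.5  0.1 -0.4] M [ 0.09 -0.06  0.02] op 0.0258 q [ -0.7  13.4  11.8  -0.  -88.5   0.7]
```

View pics/w10.png

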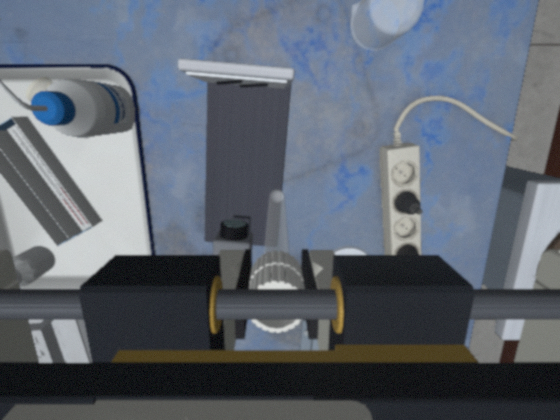

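Run:
```python
from h import *
np.set_printoptions(precision=4,suppress=True)
import pickle;s=pickle.load(open("w10.pkl","rb"))
crop(s,170,50,310,250,4,"pics/w10c.png")
T=s["T"]@np.linalg.inv(ctrl.snapshot("wrist")["hand_eye"])
b=plane(s,[(277,195)],.4182-.1936)[0]; print("tip in tool",T[:3,:3].T@(b-T[:3,3]))
```

```text
tip in tool [ 0.1932 -0.0035  0.0004]
```

View pics/w10c.png

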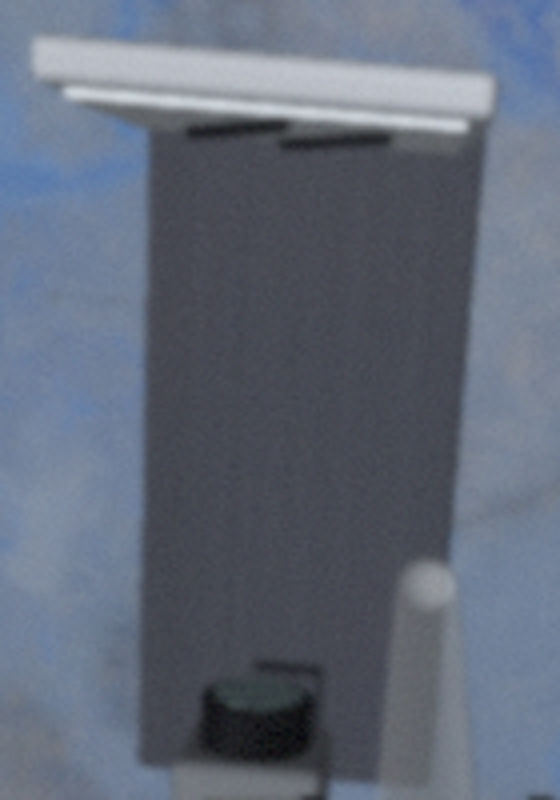

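Run:
```python
from h import *
np.set_printoptions(precision=4,suppress=True)
import pickle;s=pickle.load(open("w10.pkl","rb"))
C=lambda u,v:(u/4+170,v/4+50)
L=plane(s,[C(258,692)],.13)[0]; print("lens",L)
F=plane(s,[C(35,80),C(490,117)],.182);print("frame front",F,np.degrees(np.arctan2(*(F[1]-F[0])[[0,1]])) )
G=plane(s,[C(65,95),C(467,133)],.172);print("face",G, G.mean(0),np.linalg.norm(G[0]-G[1]))
f=plane(s,[C(152,130),C(487,130),C(142,765),C(440,780)],.01);print(f)
B=plane(s,[C(175,765),C(325,770)],.153);print("cam body",B)
yaw=np.radians(-4.3);y=np.array([-np.sin(yaw),np.cos(yaw)])
print("from lens",L[:2]-.093*y,"from panel",G.mean(0)[:2]+.085*y,"gap",(L[:2]-G.mean(0)[:2])@y, "panel yaw",np.degrees(np.arctan2(*(G[0]-G[1])[[1,0]])))
```

```text
lens [ 0.6565 -0.1333  0.13  ]
frame front [[ 0.7011 -0.3192  0.182 ]
 [ 0.5828 -0.3101  0.182 ]] -85.58931212682852
face [[ 0.6962 -0.3166  0.172 ]
 [ 0.5885 -0.3069  0.172 ]] [ 0.6423 -0.3117  0.172 ] 0.10810166894159379
[[ 0.7047 -0.3206  0.01  ]
 [ 0.5758 -0.3204  0.01  ]
 [ 0.7251 -0.058   0.01  ]
 [ 0.5933 -0.0506  0.01  ]]
cam body [[ 0.6814 -0.1161  0.153 ]
 [ 0.6326 -0.1143  0.153 ]]
from lens [ 0.6495 -0.226 ] from panel [ 0.6487 -0.227 ] gap 0.17904867703974187 panel yaw -5.128979771233297
```

Run:
```python
from h import *
np.set_printoptions(precision=4,suppress=True)
Z=Ro.from_euler("z",-4.5,degrees=True).as_matrix()
R=Rdir(Z@[.5,0,-.8660],Z@[-1,0,0]); p=np.array([.649,-.2265,.130])-R@[.134,-.003,0]; print(p,R)
T=plan(p+[0,0,.17],R,8,.1)
plan(p,R,8,.1,T)
```

```text
[ 0.582  -0.2242  0.246 ] [[ 0.4985 -0.0785 -0.8633]
 [-0.0392 -0.9969  0.0679]
 [-0.866   0.     -0.5   ]]
[{"dx":0.0,"dy":3.0,"dz":2.0,"ax":0.11,"ay":0.75,"az":0.03,"fingers":0.1},{"dx":1.0,"dy":3.0,"dz":3.0,"ax":0.11,"ay":0.75,"az":0.03,"fingers":0.1},{"dx":0.0,"dy":4.0,"dz":2.0,"ax":0.11,"ay":0.75,"az":0.03,"fingers":0.1},{"dx":0.0,"dy":3.0,"dz":2.0,"ax":0.11,"ay":0.75,"az":0.03,"fingers":0.1},{"dx":-1.0,"dy":3.0,"dz":2.0,"ax":0.12,"ay":0.75,"az":0.03,"fingers":0.1},{"dx":0.0,"dy":3.0,"dz":2.0,"ax":0.11,"ay":0.75,"az":0.03,"fingers":0.1},{"dx":0.0,"dy":4.0,"dz":2.0,"ax":0.11,"ay":0.75,"az":0.03,"fingers":0.1},{"dx":-1.0,"dy":3.0,"dz":2.0,"ax":0.11,"ay":0.74,"az":0.03,"fingers":0.1}]
end [ 0.582  -0.2242  0.416 ]
[{"dx":18.0,"dy":0.0,"dz":11.0,"ax":0.0,"ay":0.0,"az":0.0,"fingers":0.1},{"dx":19.0,"dy":0.0,"dz":10.0,"ax":0.0,"ay":0.0,"az":0.0,"fingers":0.1},{"dx":18.0,"dy":0.0,"dz":11.0,"ax":0.0,"ay":0.0,"az":0.0,"fingers":0.1},{"dx":19.0,"dy":0.0,"dz":10.0,"ax":0.0,"ay":0.0,"az":0.0,"fingers":0.1},{"dx":18.0,"dy":0.0,"dz":11.0,"ax":0.0,"ay":0.0,"az":0.0,"fingers":0.1},{"dx":18.0,"dy":0.0,"dz":11.0,"ax":0.0,"ay":0.0,"az":0.0,"fingers":0.1},{"dx":19.0,"dy":0.0,"dz":10.0,"ax":0.0,"ay":0.0,"az":0.0,"fingers":0.1},{"dx":18.0,"dy":0.0,"dz":11.0,"ax":0.0,"ay":0.0,"az":0.0,"fingers":0.1}]
end [ 0.5818 -0.2242  0.2462]
```

Request:
send_rows:
  deltas:
    - {"dx":0,"dy":3,"dz":2,"ax":0.11,"ay":0.75,"az":0.03,"fingers":0.1}
    - {"dx":1,"dy":3,"dz":3,"ax":0.11,"ay":0.75,"az":0.03,"fingers":0.1}
    - {"dx":0,"dy":4,"dz":2,"ax":0.11,"ay":0.75,"az":0.03,"fingers":0.1}
    - {"dx":0,"dy":3,"dz":2,"ax":0.11,"ay":0.75,"az":0.03,"fingers":0.1}
    - {"dx":-1,"dy":3,"dz":2,"ax":0.12,"ay":0.75,"az":0.03,"fingers":0.1}
    - {"dx":0,"dy":3,"dz":2,"ax":0.11,"ay":0.75,"az":0.03,"fingers":0.1}
    - {"dx":0,"dy":4,"dz":2,"ax":0.11,"ay":0.75,"az":0.03,"fingers":0.1}
    - {"dx":-1,"dy":3,"dz":2,"ax":0.11,"ay":0.74,"az":0.03,"fingers":0.1}
    - {"dx":0,"dy":0,"dz":0,"ax":0,"ay":0,"az":0,"fingers":0.1}
    - {"dx":0,"dy":0,"dz":0,"ax":0,"ay":0,"az":0,"fingers":0.1}

```text
clock: 15.15
tool_pos: [0.5822, -0.2245, 0.4165]
orientation: [180.0, 60.0, -4.5]
force: [1.1, 0.3, -0.1]
opening: 0.0257
```

Run:
```python
from h import *
e=snap("side");st();s=snap("wrist");cv2.imwrite("pics/w11.png",s["image"]); cv2.imwrite("pics/s11.png",e["image"])
```

```text
15.2 p [ 0.5824 -0.2246  0.4163] x [ 0.498 -0.039 -0.866] z [-0.864  0.068 -0.499] F [0.4 0.3 0.6] M [0.28 1.64 0.06] op 0.0254 q [ -2.6  -3.9 -14.    1.2 -50.   -2.4]
```

View pics/s11.png

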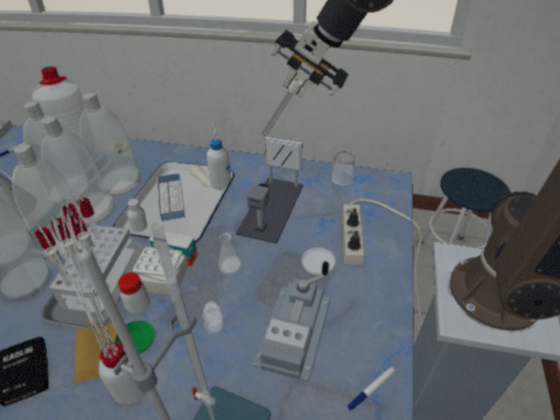

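View pics/w11.png

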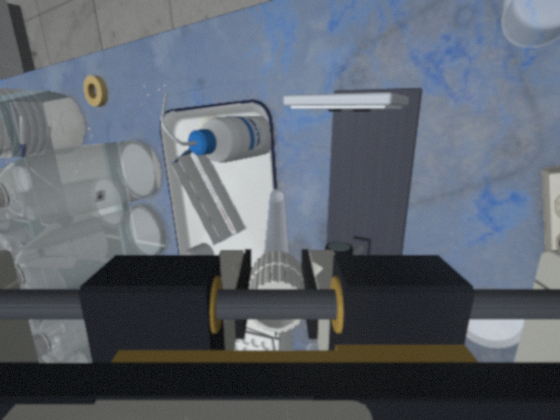

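Request:
send_rows:
  deltas:
    - {"dx":18,"dy":0,"dz":11,"ax":0,"ay":0,"az":0,"fingers":0.1}
    - {"dx":19,"dy":0,"dz":10,"ax":0,"ay":0,"az":0,"fingers":0.1}
    - {"dx":18,"dy":0,"dz":11,"ax":0,"ay":0,"az":0,"fingers":0.1}
    - {"dx":19,"dy":0,"dz":10,"ax":0,"ay":0,"az":0,"fingers":0.1}
    - {"dx":18,"dy":0,"dz":11,"ax":0,"ay":0,"az":0,"fingers":0.1}
    - {"dx":18,"dy":0,"dz":11,"ax":0,"ay":0,"az":0,"fingers":0.1}
    - {"dx":19,"dy":0,"dz":10,"ax":0,"ay":0,"az":0,"fingers":0.1}
    - {"dx":18,"dy":0,"dz":11,"ax":0,"ay":0,"az":0,"fingers":0.1}
    - {"dx":0,"dy":0,"dz":0,"ax":0,"ay":0,"az":0,"fingers":0.1}
    - {"dx":0,"dy":0,"dz":0,"ax":0,"ay":0,"az":0,"fingers":0.1}
    - {"dx":0,"dy":0,"dz":0,"ax":0,"ay":0,"az":0,"fingers":0.1}

```text
clock: 16.62
tool_pos: [0.5825, -0.2252, 0.2473]
orientation: [180.0, 59.9, -4.6]
force: [1.2, -0.7, -0.6]
opening: 0.0259
```

Run:
```python
from h import *
e=snap("side");t=snap("top");st();s=snap("wrist");cv2.imwrite("pics/w12.png",s["image"]); crop(e,200,60,360,200,5,"pics/s12.png");crop(t,250,140,400,250,5,"pics/t12.png")
crop(e,220,220,350,380,3,"pics/s12v.png")
import pickle;pickle.dump([s,e,t],open("p12.pkl","wb"))
```

```text
16.725 p [ 0.5822 -0.2251  0.247 ] x [ 0.499 -0.04  -0.866] z [-0.863  0.069 -0.501] F [ 0.  -0.4 -0.1] M [0.22 1.58 0.01] op 0.0257 q [ -2.7   2.2 -30.9   2.1 -26.9  -3.5]
```

View pics/s12.png

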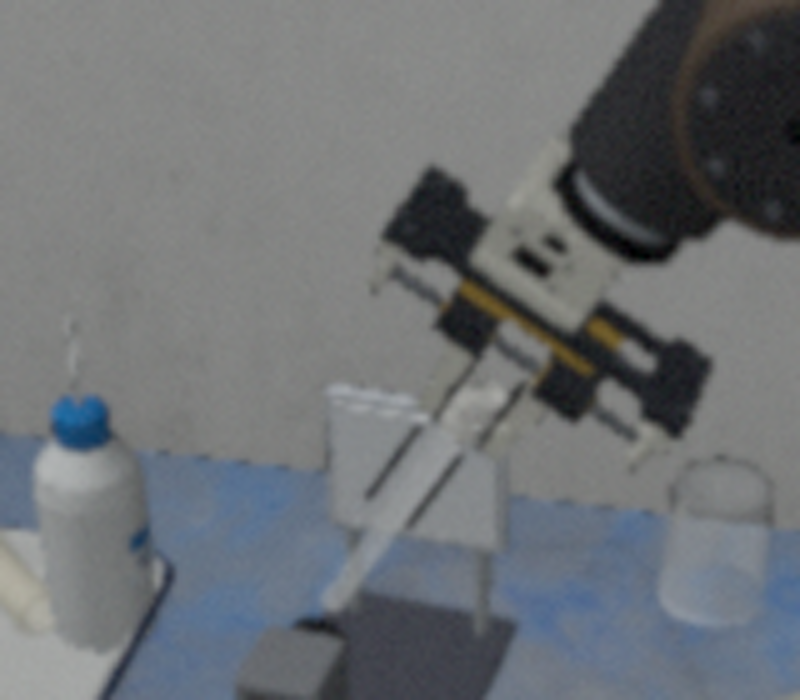

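View pics/w12.png

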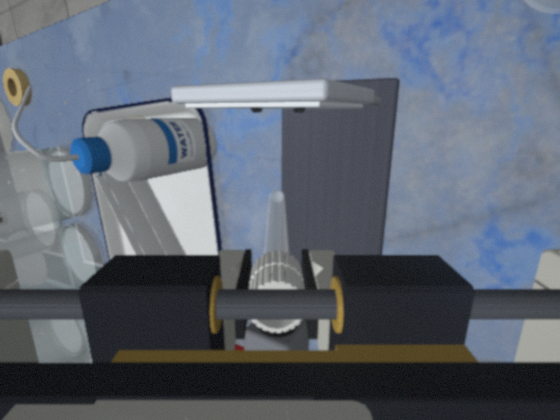

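View pics/t12.png

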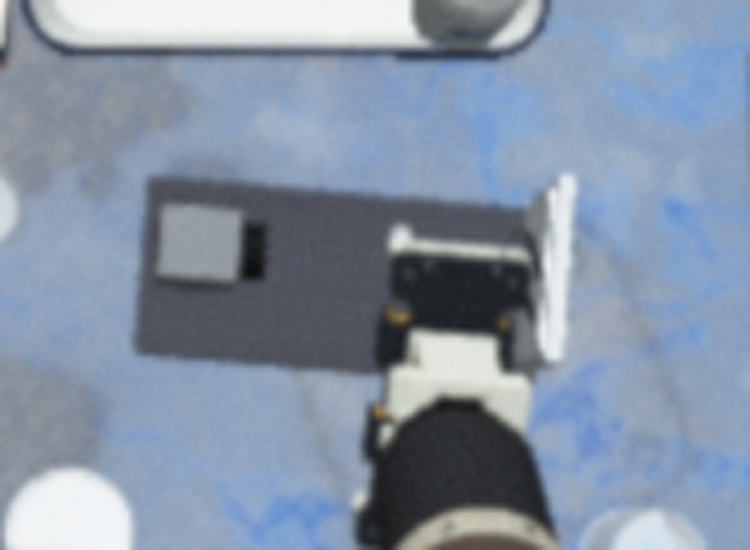

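View pics/s12v.png

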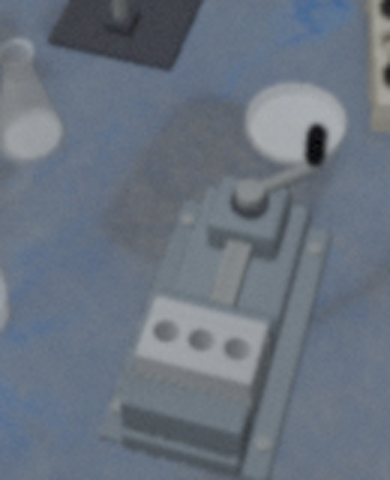

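Run:
```python
from h import *
np.set_printoptions(precision=4,suppress=True)
import pickle;s,e,t=pickle.load(open("p12.pkl","rb"))
T=tcp(); P=lambda v:T[:3,:3]@v+T[:3,3]
bot,win,cap=P([.1936,-.003,0]),P([.1336,-.003,0]),P([-.0084,-.003,0])
print("win",win); print("side crop pred bot,win,captop",(proj(e,[bot,win,cap])-[200,60])*5)
W=np.array([.649,-.2265,.13]);yv=np.array([.078,.997,0]);print("sight W, lens in side crop",(proj(e,[W,W+.093*yv,W-.085*yv])-[200,60])*5)
b=plane(s,[(277,197)],bot[2])[0];print("wrist tip",T[:3,:3].T@(b-T[:3,3]))
# ribs in side crop: centre of 2 ribs on panel plane
o,d=rays(e,[(368/5+200,497/5+60),(412/5+200,525/5+60),(440/5+200,400/5+60)])
p0=W-.085*yv; k=((p0-o)@yv)/(d@yv); print("ribs lower ends on panel",o+d*k[:,None])
```

```text
win [ 0.649  -0.2275  0.1312]
side crop pred bot,win,captop [[327.8386 606.0375]
 [371.6814 546.5828]
 [487.778  389.3494]]
sight W, lens in side crop [[371.3449 549.1313]
 [320.4686 639.2078]
 [413.2635 474.9788]]
wrist tip [ 0.1935 -0.0057  0.0002]
ribs lower ends on panel [[ 0.6732 -0.3137  0.107 ]
 [ 0.6434 -0.3113  0.091 ]
 [ 0.6248 -0.3099  0.1886]]
```

Run:
```python
from h import *
st(); ctrl.close_job()
```

```text
16.775 p [ 0.5821 -0.2251  0.2469] x [ 0.499 -0.04  -0.866] z [-0.863  0.069 -0.501] F [-0.1  0.2 -0.5] M [ 0.22  1.67 -0.02] op 0.0258 q [ -2.7   2.2 -30.9   2.1 -26.9  -3.5]
the job is handed in; nothing more can be done
```

I clamped the block, drew the tube out by its cap, and left the arm holding it tilted between the inspection camera and the light panel. I handed the job in at 16.8 s and got no verdict back.

- **Clamping:** I turned the crank clockwise about 105° until the knob resisted with about 28 N, then let go. The pictures show the block against the fixed jaw and the crank staying where I left it. The contact force between jaw and block can't be read directly, so the clamp is judged from the knob force and the pictures.
- **Presenting point:** Sightings of the lens and of the panel put it at (0.649, -0.227) m; they agree to about 1 mm. The middle of the dark foot lies about 28 mm away from that in y, so I did not use it.
- **Final hold:** From the arm pose, the window point is at (0.649, -0.2275, 0.131) m, about 2 mm from the presenting point. The tool axis is within about 0.2° of the rib direction I worked out.
- **Checks that agree:** In the side picture the tube bottom appears within about 1.5 pixels of where I predicted, and the panel centre I used matches the middle of the ribs. The force reading is near zero, with no sign of contact with the station.
- **Small disagreement:** The wrist camera places the tube tip 3 to 6 mm off the tool axis in tool y, against the 3 mm I assumed. That is well inside the 20 mm allowed.
- **Glassware:** I kept clear of it, and it looks undisturbed where the later pictures show it.

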